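# Swap the frosted window of the blast cabinet

## Robot

A 7-joint arm with a two-finger parallel gripper is mounted at the origin on the work surface. World frame = base frame: x ahead of the robot, y to its left, z up, the work surface at z = 0. Lengths are in m, angles in rad, forces in N, time in s.
With the tool pointing down it reaches from about 0.425 to 1.025 m from the base axis. Payload 9.4 kg.
Tool frame: the origin (TCP) lies at the very end of the fingers, on their centre line; the grasp point (between the pads) lies 19 mm behind it; z points along the fingers, x is the direction in which the jaws open and shut, and the axes are right-handed (so a half turn about z gives the same grasp; the last joint's range is limited). The gripper opens to 85 mm and grips with 20 to 120 N. Pads are 22 mm wide; open, the fingers measure 114 mm over their backs; the gripper's body (76 mm by 85 mm) begins 54 mm behind the grasp point. The pads swing forward as they close: fully open they stand 13 mm farther back than shut.
Start: joints at [1.241, 0.599, -0.003, 1.599, 0.002, 0.943, -0.08], TCP at [0.181, -0.702, 0.231] pointing down, gripper open.
Joint ranges: [-2.57, 2.57], [-0.35, 1.97], [-1.29, 1.29], [0.11, 2.56], [-1.05, 4.19], [0.11, 1.86], [-2.63, 2.63]. Speed limits (rad/s): [2.22, 2.22, 3.01, 3.01, 3.14, 3.14, 3.14].

## Interface

Orientations are given as [roll, pitch, yaw] about the fixed x, y, z axes, in that order (R = Rz(yaw) Ry(pitch) Rx(roll)).
In Python, from cell import ctrl gives the robot as it stands. The module is installed in compiled form; this text tells all that it offers.
- The arm moves only by the shell command python3 -m inch 'ROWS' [FORCE]. ROWS is JSON, a list of rows, each an object with "twist": the turn, a rotation vector about the tool's x, y, z in rad, a list of three; "translation": the shift along the tool's x, y, z in mm, a list of three; "jaw": the finger opening in mm, from 0 to 85.4. In form: [{"twist": [wx, wy, wz], "translation": [x, y, z], "jaw": jaw}, ...]. A call has 1 to 8 rows; each row shifts and turns the pose as measured when the row begins, along the tool's axes as they then stand; what a row does not reach is not made up. A row lasts 1/8 s, in which the tool goes at most 62.5 mm and 10.7 degrees, less where a joint would pass 70% of its speed; a pose out of reach is approached as far as the arm can. A call is refused whole if a number of a shift passes 62.5 or a number of a turn 0.188, either way. A call with a gripper value outside its range is refused whole. The fingers move at their own pace and stop on an object; FORCE is the grip in N (left out, the last holds). Time passes only in rows, so rows that do not move let the fingers close. It gives the time, the measured TCP pose, the force and the opening at its end, in the units of the state.
- ctrl.read_state(): the state, without advancing time (a new reading comes with each control period).
- ctrl.snapshot(name): name is "side" or "top"; returns (picture, depth): 480x640x3 uint8, blue, green, red; 480x640 float32, m along the optical axis (not along the pixel's ray), 0 where there is no reading.
- ctrl.calibration(name): a dict with "fx", "fy", "cx", "cy" (pixels), "camera_from_world" (4x4, takes a point from world to camera coordinates). Camera axes: x right, y down, z forward; pixel columns grow to the right and rows downward; lengths in m; the calibration is good to about 2 mm. A picture is of the moment at which its call begins. calibration takes no time and is no camera call.
- ctrl.finish_job(): hands the job in, once; it reports no verdict.
The state is a dict: "t": time; "q": joint angles; "joint_vel": joint speeds; "effort": joint torques, N m; "ee_pos": TCP position; "tool_rot": TCP orientation; "wrist_force": force on the tool from outside, world axes, zero at the start; "wrist_torque": the same for the moment, N m; "grip_width": opening from 0.0 (shut) to 1.0 (fully open).
Only numpy, scipy, OpenCV 4.12 (cv2) and the standard library are available. Lean on these libraries where they do the work, as an engineer would, in place of code of your own. Each camera call takes 0.05 s, during which the arm holds its last target. There are 200 camera calls.

## Task

The glass in the blast cabinet's window door has gone frosted, so swap the door for the spare with clear glass. Squeeze the red tab to pull the sprung hinge pin, lift the frosted door off and lay it gently, flat with its tabs up, in the middle of the empty mat; then take up the spare by its tabs and drop it into the hinge lugs so that it lies flat on the gasket with its pin sprung fully home. Leave the other things on the bench where they are.

Things in the scene. Friction and masses are not known exactly. Their poses are not given: they have to be found in the camera images.
- frosted_door: window door, steel frame with white frosted glass: 125 (x) x 190 (y) x 14 mm (z), about 0.29 kg. Origin: centre of its underside; x points to its hinge edge, z out of its outer face, which carries the two tabs. On the hinge axis (x 52, z 7 mm) a pin of 6 mm diameter sticks 14 mm out of each side, tips at y +109 (fixed pin) and -109 mm (sprung pin). Starts hung on the cabinet.
- spare_door: window door, steel frame with clear glass: 125 (x) x 190 (y) x 14 mm (z), about 0.29 kg. Origin: centre of its underside; x points to its hinge edge, z out of its outer face, which carries the two tabs. On the hinge axis (x 52, z 7 mm) a pin of 6 mm diameter sticks 14 mm out of each side, tips at y +109 (fixed pin) and -109 mm (sprung pin). Starts flat, tabs up, on a mat.
- frosted_tabs (a point): point between the frosted door's tabs (door frame x 38, y 0, z 38 mm), 24 mm above the rail, 10 mm below the tab tops. Tabs: upright, 22 mm along x, 5 mm thick, up to z 48; fixed black one, outer face y +16 mm; red one joined to the sprung pin, outer face y -30 at rest. Squeezed over their outer faces (46 mm apart) only the red one slides, to y -16 (32 mm apart, hard stop). A firm hold to carry the door by
- spare_tabs (a point): the same point and tabs on the spare door. On both doors nothing else stands within 60 mm of the tabs except the door's own flat rail and glass
- frosted_hinge (a point): point on the frosted door's hinge axis, midway between the pins (x 52, y 0, z 7 mm in the door's frame)
- spare_hinge (a point): the same point of the spare door
- frosted_bolt (a joint): how far the frosted door's sprung pin is pulled in by its red tab, m: 0 out, 0.014 fully pulled (flush with the door's side); it clears the lug from about 0.011. Spring: 3 N at rest, 7 N pulled; let go, it pushes the pin out again
- spare_bolt (a joint): the same for the spare door
- seat: window opening of the grey blast cabinet (320 x 320 mm, 248 high with its lamp housing, front facing the robot within 0.2 rad). Fixed; slopes 30 degrees from level, facing up and to the robot. Origin: middle of the window, on top of its black gasket, about 189 mm above the table; x up the slope, y left across it, z square out. A hung door's frame coincides with it within 4 mm of play in y, 2 in x
- seat_hinge (a point): point on the seat's hinge axis (x 52, y 0, z 7 mm in its frame), where a hung door's hinge point comes. Steel lugs 7 mm thick stand each side, inner faces at y +99 and -99: the +y lug has a 9 mm slot, open and flared at the top (z 24 mm), for the fixed pin; the -y lug (top z 18) a 10 x 10 mm hole for the sprung pin. With its pin pulled a door lifts out and drops in straight along z
- empty_mat: black rubber mat, 170 (x) by 240 (y) by 4 mm, fixed on the table left or right of the robot, free of things. Origin: centre of its underside, on the table
- spare_mat: the other mat, of the same kind, on the other side, with the spare door on it
- burr_jar: bystander: glass jar of burrs, 80 mm across, 118 mm high, origin centre of underside
- firebrick: bystander: pale soldering brick, 100 x 150 x 30 mm, origin centre of underside
- bangle: bystander: brass bangle blank, 66 mm across, 14 mm high, origin centre of underside
- saw_frame: bystander: jeweller's saw frame lying flat, about 290 x 120 mm, 26 mm high; its x runs from the wooden handle to the bow
- hammer: bystander: small hammer lying flat, 240 mm long along its x
- pliers: bystander: orange-handled pliers lying flat, 160 mm long along x, 14 mm high
- brush: bystander: small brush lying flat, 150 mm long along its x

How it is judged:
On the way, in this order (a step that is already met when the one before it is completed fails the run):
1. the frosted door's hinge pin is pulled while the door is still in its seat (value of joint frosted_bolt above 0.01 m and distance between frosted_hinge and seat_hinge below 0.015 m), for 0.1 s.
2. the frosted door lies flat, tabs up, in the middle of the empty mat, let go (horizontal distance between frosted_door and empty_mat below 0.04 m and angle between frosted_door's own z axis and vertical below 0.05 rad and z of frosted_door in the frame of empty_mat below 0.008 m and value of joint frosted_bolt below 0.003 m and contact force between the fingers and frosted_door below 0.1 N), for 0.2 s.
3. the spare door is lifted with its pin pulled (value of joint spare_bolt above 0.01 m and z of spare_door in the frame of spare_mat above 0.05 m), for 0.1 s.
At the end, for the whole second after the job is handed in: Spare door hung: hinge point within 7 mm of the seat's, underside within 3 mm of the gasket and 0.05 rad of parallel, pin within 3 mm of fully out. Frosted door tabs up, level within 0.05 rad, on the empty mat within 40 mm of its centre, pin out. Both at rest (distance between spare_hinge and seat_hinge below 0.007 m and z of spare_door in the frame of seat between -0.003 and 0.003 m and angle between the z axis of spare_door and the z axis of seat, either way round below 0.05 rad and value of joint each of spare_bolt, frosted_bolt below 0.003 m and horizontal distance between frosted_door and empty_mat below 0.04 m and angle between frosted_door's own z axis and vertical below 0.05 rad and z of frosted_door in the frame of empty_mat below 0.008 m and linear speed of each of spare_door, frosted_door below 0.02 m/s); the robot touches nothing.
It fails at once if one of the other things on the bench is shifted by more than 30 mm (distance of any of burr_jar, firebrick, bangle, saw_frame, hammer, pliers, brush from where it was at the start of the episode above 0.03 m).
It fails at once if the frosted door is dropped or slammed down: it still moves faster than 0.4 m/s when its underside is within 19 mm of the table (a fall from more than about 10 mm above the mat) (height (world z) of frosted_door below 0.019 m and linear speed of frosted_door above 0.4 m/s).
It also fails if it takes over 69 s, if anything falls off the work surface, if the arm or the gripper's body presses on something with over 40 N, if the wrist force passes 120 N, or if a joint passes its speed limit or range.

## Working session

There is one attempt and no reset: what is moved stays moved. The work goes in short steps, Python scripts to look and compute and a shell command to move; the robot and the scene stay as the last step left them, time stands still between calls to the robot, and variables do not carry over. Pictures are saved under pics/ and viewed, about 8 in all and at most 12, crops included, and the job is handed in when it is done.

```bash
ls; mkdir -p pics; cat > h.py <<'E'
import numpy as np, cv2
from cell import ctrl
from scipy.spatial.transform import Rotation as R
def snap(n,f):
    p,d=ctrl.snapshot(n); cv2.imwrite(f'pics/{f}.png',p); np.save(f'pics/{f}.npy',d); return p,d
def w(n,f,pts,r=1):
    c=ctrl.calibration(n); d=np.load(f'pics/{f}.npy'); M=np.linalg.inv(c['camera_from_world']); o=[]
    for u,v in pts:
        a=d[v-r:v+r+1,u-r:u+r+1]; a=a[a>0]; z=np.median(a) if a.size else np.nan
        o.append((M@[(u-c['cx'])/c['fx']*z,(v-c['cy'])/c['fy']*z,z,1])[:3])
    return np.array(o)
def cloud(n,f):
    c=ctrl.calibration(n); d=np.load(f'pics/{f}.npy'); v,u=np.mgrid[:480,:640]; M=np.linalg.inv(c['camera_from_world'])
    P=np.stack([(u-c['cx'])/c['fx']*d,(v-c['cy'])/c['fy']*d,d],-1)@M[:3,:3].T+M[:3,3]; P[d<=0]=np.nan; return P
def proj(n,P):
    c=ctrl.calibration(n); P=np.atleast_2d(P); q=P@c['camera_from_world'][:3,:3].T+c['camera_from_world'][:3,3]
    return np.c_[q[:,0]/q[:,2]*c['fx']+c['cx'],q[:,1]/q[:,2]*c['fy']+c['cy']]
E
python3 - <<'E'
from h import *
np.set_printoptions(precision=4,suppress=True)
for n in('top','side'):
    snap(n,n+'0'); c=ctrl.calibration(n); print(n,c['fx'],np.linalg.inv(c['camera_from_world']))
print(ctrl.read_state())
E
```

```text
pics
top 496.49689094759157 [[ 0.0021 -0.9877  0.1564  0.2851]
 [-0.9999 -0.0047 -0.0164  0.0135]
 [ 0.0169 -0.1563 -0.9876  1.2337]
 [ 0.      0.      0.      1.    ]]
side 500.7165516498865 [[-0.8949 -0.3603  0.2634  0.0741]
 [-0.4461  0.7004 -0.5572  0.7481]
 [ 0.0163 -0.6162 -0.7875  1.1973]
 [ 0.      0.      0.      1.    ]]
{'t': 0.1, 'q': array([ 1.2413,  0.6001, -0.0025,  1.6001,  0.0018,  0.9429, -0.0798]), 'joint_vel': array([-0.0012, -0.0008,  0.0018, -0.0017, -0.0007, -0.0006, -0.0015]), 'effort': array([  0.0052, -77.7992,   1.57  , -25.8623,   0.0127,   0.0055,
         0.    ]), 'ee_pos': array([ 0.1812, -0.7015,  0.2305]), 'tool_rot': array([ 3.1414,  0.0014, -1.318 ]), 'wrist_force': array([-0.1838, -0.443 ,  0.0128]), 'wrist_torque': array([0.0078, 0.0319, 0.0104]), 'grip_width': 0.9976180387978744}
```

View pics/top0.png

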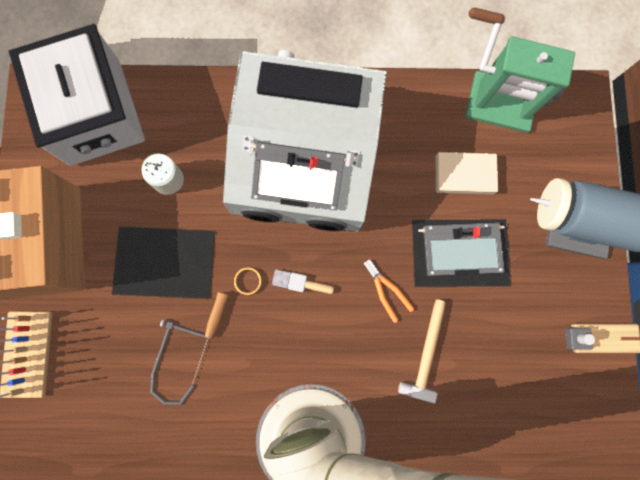

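View pics/side0.png

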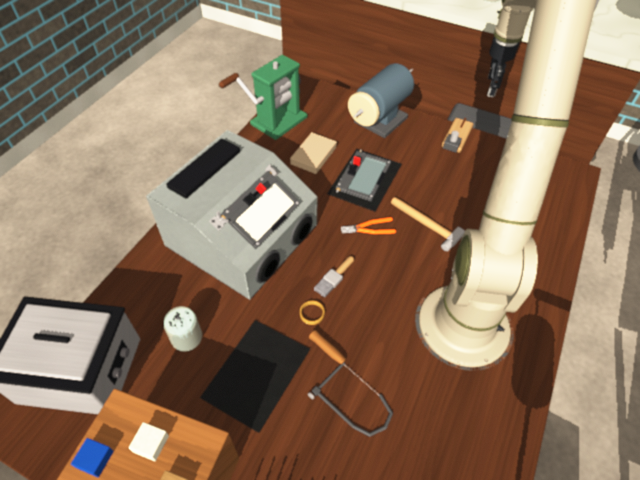

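The top view shows the cabinet window at about (300,180) with black and red tabs at (292,158) and (313,162). The spare door is at (465,250) on the right mat, and the empty mat is on the left at (163,262). Next I'll enlarge both doors.

```bash
python3 - <<'E'
from h import *
p=cv2.imread('pics/top0.png')
a=cv2.resize(p[130:225,230:375],None,fx=5,fy=5,interpolation=cv2.INTER_CUBIC)[:, :725]
b=cv2.resize(p[212:292,405:518],None,fx=5,fy=5,interpolation=cv2.INTER_CUBIC)
h=np.zeros((600,800,3),np.uint8)
A=cv2.resize(p[135:215,235:370],None,fx=4,fy=4,interpolation=cv2.INTER_CUBIC); h[:320,:540]=A
B=cv2.resize(p[217:287,408:514],None,fx=4,fy=4,interpolation=cv2.INTER_CUBIC); h[320:600,:424]=B
cv2.imwrite('pics/c0.png',h)
P=cloud('top','top0')
np.set_printoptions(precision=4,suppress=True)
print('mat',w('top','top0',[(118,229),(213,232),(211,296),(114,293)]))
print('spare mat',w('top','top0',[(415,222),(507,222),(508,285),(415,285)]))
# plane fit of frosted glass
def plane(X):
    X=X[~np.isnan(X).any(1)]; c=X.mean(0); n=np.linalg.svd(X-c)[2][2]; n*=np.sign(n[2]); return c,n,np.abs((X-c)@n).mean()
print(plane(P[170:200,265:330].reshape(-1,3)), plane(P[240:268,435:495].reshape(-1,3)))
E
```

```text
mat [[0.5035 0.484  0.0015]
 [0.4969 0.2464 0.0025]
 [0.3374 0.2463 0.0006]
 [0.3439 0.483  0.0032]]
spare mat [[ 0.5249 -0.2625  0.0037]
 [ 0.5272 -0.4992 -0.0018]
 [ 0.3665 -0.4896  0.0047]
 [ 0.3658 -0.258   0.0027]]
(array([0.5707, 0.0332, 0.1867]), array([-0.4909,  0.0637,  0.8689]), np.float64(0.00169463120346516)) (array([ 0.444 , -0.3822,  0.0121]), array([-0.0004, -0.0019,  1.    ]), np.float64(0.001963687652645187))
```

View pics/c0.png

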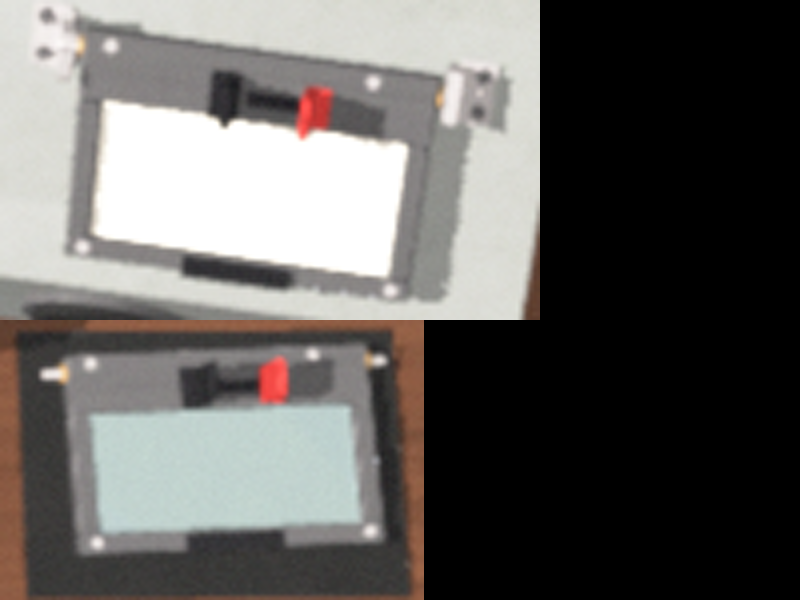

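The crop shows both doors clearly, with the frame corners, lugs and tabs readable. I'll fit their poses from the corners.

```bash
cat >> h.py <<'E'
def T(Rm,t): M=np.eye(4); M[:3,:3]=Rm; M[:3,3]=t; return M
def seatR(psi,s=np.pi/6): return (R.from_euler('z',psi)*R.from_euler('y',-s)).as_matrix()
FLIP=np.array([[0,-1,0],[-1,0,0],[0,0,-1.]])  # columns: tool x=-y_door, y=-x_door, z=-z_door
def toolpose(D,up=0.,pt=(.038,0,.038)):
    "tool (TCP) pose that has the grasp point at door point pt, backed off along door z by up"
    return D@T(FLIP,np.array(pt)+[0,0,up-.019])
def cur():
    s=ctrl.read_state(); return T(R.from_euler('xyz',s['tool_rot']).as_matrix(),s['ee_pos']),s
def plan(G,n=None,C=None):
    "equal rows from C to G"
    if C is None: C,_=cur()
    D=np.linalg.inv(C)@G; rv=R.from_matrix(D[:3,:3]).as_rotvec()
    m=n or int(max(1,np.ceil(np.linalg.norm(rv)/.17),np.ceil(np.linalg.norm(D[:3,3])/.055)))
    r=R.from_rotvec(rv/m).as_matrix(); S=sum(np.linalg.matrix_power(r,k) for k in range(m))
    t=np.linalg.solve(S,D[:3,3])*1000
    print('rows',m,'twist',np.round(rv/m,4).tolist(),'trans',np.round(t,1).tolist(),'| tot rv',np.round(rv,4),'tr',np.round(D[:3,3]*1000,1))
E
python3 - <<'E'
from h import *
from scipy.optimize import least_squares
np.set_printoptions(precision=4,suppress=True)
cor=np.array([[.0625,.095,.014],[.0625,-.095,.014],[-.0625,.095,.014],[-.0625,-.095,.014]])
uvF=np.array([[85,30],[440,75],[65,255],[405,298]])/4+[235,135]
uvS=np.array([[65,355],[365,343],[78,553],[384,540]])/4+[408,217-80]
def fF(p): return (proj('top',cor@seatR(p[3]).T+p[:3])-uvF).ravel()
# z constrained weakly 0.189
a=least_squares(lambda p:np.r_[fF(p),(p[2]-.189)/.002],[.57,.03,.189,-.13]); print('F',a.x,a.fun)
def fS(p): return (proj('top',cor@seatR(p[2],0).T+[p[0],p[1],.004])-uvS).ravel()
b=least_squares(fS,[.44,-.38,0]); print('S',b.x,b.fun)
np.savez('pose.npz',F=T(seatR(a.x[3]),a.x[:3]),S=T(seatR(b.x[2],0),[b.x[0],b.x[1],.004]))
# check with side camera: predicted tab tops
F=T(seatR(a.x[3]),a.x[:3]);S=T(seatR(b.x[2],0),[b.x[0],b.x[1],.004])
tt=np.array([[.038,.0135,.048,1],[.038,-.0275,.048,1]])
for D in(F,S):
    X=(tt@D.T)[:,:3]; print(X,proj('top',X),proj('side',X))
P=cloud('side','side0'); img=cv2.imread('pics/side0.png')
m=(img[...,2]>150)&(img[...,1]<60)&(img[...,0]<80)
for nme,lo in(('F',(220,300)),('S',(330,380))):
    mm=m.copy(); mm[:,:lo[0]]=0; mm[:,lo[1]:]=0; mm[:130]=0;mm[220:]=0; print(nme,np.argwhere(mm).mean(0)[::-1],np.nanmedian(P[mm],0))
G=toolpose(F,.12); print('pre',G[:3,3],R.from_matrix(G[:3,:3]).as_euler('xyz')); plan(G)
E
```

```text
F [ 0.5911  0.032   0.1886 -0.1276] [-0.6832 -0.4999  0.1274 -0.0326 -0.1483 -0.0013  0.7311  0.5211 -0.2051]
S [ 0.4551 -0.379   0.0425] [-0.3399 -0.3348 -0.0555 -0.1113  0.213   0.0892  0.1777  0.3407]
[[0.6017 0.0443 0.2492]
 [0.5965 0.0036 0.2492]] [[291.2567 161.836 ]
 [311.0186 164.4237]] [[252.7876 195.3991]
 [262.6945 185.7805]]
[[ 0.4925 -0.3639  0.052 ]
 [ 0.4943 -0.4048  0.052 ]] [[461.3249 231.5305]
 [478.0656 230.9072]] [[352.4046 165.4324]
 [357.0168 157.5291]]
F [260.7377 188.4426] [0.6042 0.0057 0.2383]
S [356.9038 160.5962] [ 0.4946 -0.4033  0.0338]
pre [0.5548 0.0367 0.328 ] [-2.618   0.     -1.6984]
rows 16 twist [0.0324, 0.0063, 0.0232] trans [-44.3, -28.0, -0.1] | tot rv [0.5176 0.101  0.3713] tr [-621.4 -546.4  -96.7]
```

```bash
python3 -m inch '[{"twist":[0,0,0],"translation":[0,0,-60],"jaw":85},{"twist":[0,0,0],"translation":[0,0,-50],"jaw":85},{"twist":[0.03,0.006,0.023],"translation":[-44,-28,0],"jaw":85},{"twist":[0.03,0.006,0.023],"translation":[-44,-28,0],"jaw":85},{"twist":[0.03,0.006,0.023],"translation":[-44,-28,0],"jaw":85},{"twist":[0.03,0.006,0.023],"translation":[-44,-28,0],"jaw":85},{"twist":[0.03,0.006,0.023],"translation":[-44,-28,0],"jaw":85},{"twist":[0.03,0.006,0.023],"translation":[-44,-28,0],"jaw":85}]' 60; python3 -c "
from h import *
plan(toolpose(np.load('pose.npz')['F'],.12))"
```

```text
t: 1.1
ee_pos: [0.296, -0.4037, 0.3506]
tool_rot: [-2.957, -0.016, -1.467]
wrist_force: [0.0, -0.1, 0.5]
grip_width: 0.996
rows 10 twist [0.0335, 0.0065, 0.0224] trans [-44.2, -24.0, 10.1] | tot rv [0.3355 0.0652 0.2238] tr [-411.6 -295.    71.3]
```

```bash
python3 -m inch '[{"twist":[0.036,0.007,0.024],"translation":[-50,-27,8],"jaw":85},{"twist":[0.036,0.007,0.024],"translation":[-50,-27,8],"jaw":85},{"twist":[0.036,0.007,0.024],"translation":[-50,-27,8],"jaw":85},{"twist":[0.036,0.007,0.024],"translation":[-50,-27,8],"jaw":85},{"twist":[0.036,0.007,0.024],"translation":[-50,-27,8],"jaw":85},{"twist":[0.036,0.007,0.024],"translation":[-50,-27,8],"jaw":85},{"twist":[0.036,0.007,0.024],"translation":[-50,-27,8],"jaw":85},{"twist":[0.036,0.007,0.024],"translation":[-50,-27,8],"jaw":85}]'; python3 -c "
from h import *
plan(toolpose(np.load('pose.npz')['F'],.12))"
```

```text
t: 2.1
ee_pos: [0.4965, -0.0242, 0.3471]
tool_rot: [-2.687, -0.015, -1.658]
wrist_force: [0.0, -2.2, -1.5]
grip_width: 0.996
rows 2 twist [0.0341, 0.0027, 0.0215] trans [-33.3, -19.1, 20.0] | tot rv [0.0682 0.0054 0.0431] tr [-66.  -39.5  39.5]
```

```bash
python3 -m inch '[{"twist":[0.034,0.003,0.0215],"translation":[-33,-19,20],"jaw":85},{"twist":[0.034,0.003,0.0215],"translation":[-33,-19,20],"jaw":85},{"twist":[0,0,0],"translation":[0,0,0],"jaw":85}]'; python3 -c "
from h import *
plan(toolpose(np.load('pose.npz')['F'],.12));plan(toolpose(np.load('pose.npz')['F'],.04))"
```

```text
t: 2.48
ee_pos: [0.5505, 0.0343, 0.3291]
tool_rot: [-2.624, -0.004, -1.687]
wrist_force: [-1.0, -0.2, -0.2]
grip_width: 0.995
rows 1 twist [0.0059, 0.0017, 0.0119] trans [-2.8, -2.9, 3.0] | tot rv [0.0059 0.0017 0.0119] tr [-2.8 -2.9  3. ]
rows 2 twist [0.003, 0.0009, 0.0059] trans [-1.4, -1.6, 41.5] | tot rv [0.0059 0.0017 0.0119] tr [-2.7 -3.4 83. ]
```

```bash
python3 -m inch '[{"twist":[0.003,0.001,0.006],"translation":[-2,-2,42],"jaw":85},{"twist":[0.003,0.001,0.006],"translation":[-1,-2,42],"jaw":85},{"twist":[0,0,0],"translation":[0,0,0],"jaw":85}]'; python3 -c "
from h import *
p,_=snap('side','side1');q,_=snap('top','top1')
plan(toolpose(np.load('pose.npz')['F'],.04));plan(toolpose(np.load('pose.npz')['F'],.0))
h=np.hstack([cv2.resize(p[90:290,170:370],(400,400),interpolation=2),cv2.resize(q[80:240,220:380],(400,400),interpolation=2)]);cv2.imwrite('pics/c1.png',h)"
```

```text
t: 2.85
ee_pos: [0.5752, 0.0275, 0.2842]
tool_rot: [-2.633, 0.009, -1.707]
wrist_force: [0.3, 1.5, 0.3]
grip_width: 0.993
rows 1 twist [0.0134, 0.0059, -0.0115] trans [-5.9, -3.2, 32.8] | tot rv [ 0.0134  0.0059 -0.0115] tr [-5.9 -3.2 32.8]
rows 2 twist [0.0067, 0.0029, -0.0057] trans [-2.9, -1.7, 36.4] | tot rv [ 0.0134  0.0059 -0.0115] tr [-5.7 -3.7 72.8]
```

View pics/c1.png

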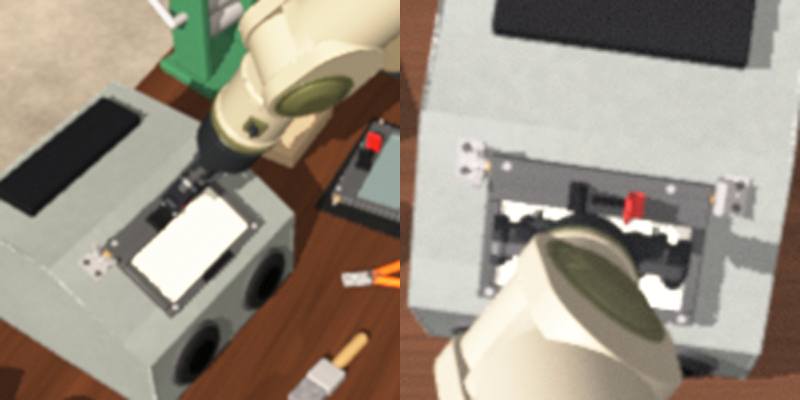

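The side and top views show the fingers straddling the tab line and still short of it. I'll correct and descend in small steps.

```bash
python3 -m inch '[{"twist":[0.013,0.006,-0.011],"translation":[-6,-3,20],"jaw":85},{"twist":[0,0,0],"translation":[0,0,0],"jaw":85}]'; python3 -c "
from h import *
print(cur()[1]['q'].round(3))
plan(toolpose(np.load('pose.npz')['F'],.04));plan(toolpose(np.load('pose.npz')['F'],.0))"
```

```text
t: 3.2
ee_pos: [0.5877, 0.0311, 0.2714]
tool_rot: [-2.618, 0.004, -1.702]
wrist_force: [-0.3, 0.4, -0.2]
grip_width: 0.994
[-0.441  0.256  0.235  2.263  0.712  0.176 -2.606]
rows 1 twist [-0.0005, 0.0017, -0.0048] trans [-1.3, 0.6, 14.3] | tot rv [-0.0005  0.0017 -0.0048] tr [-1.3  0.6 14.3]
rows 1 twist [-0.0005, 0.0017, -0.0048] trans [-1.2, 0.6, 54.3] | tot rv [-0.0005  0.0017 -0.0048] tr [-1.2  0.6 54.3]
```

Joint 7 sits at -2.61, against its -2.63 limit, so I'll use the half-turn-equivalent grasp.

```bash
sed -i 's/^FLIP=.*/FLIP=np.array([[0,1,0],[1,0,0],[0,0,-1.]])  # tool x=+y_door, y=+x_door, z=-z_door/' h.py
python3 -m inch '[{"twist":[0,0,-0.18],"translation":[0,0,0],"jaw":85},{"twist":[0,0,-0.185],"translation":[0,0,0],"jaw":85},{"twist":[0,0,-0.185],"translation":[0,0,0],"jaw":85},{"twist":[0,0,-0.185],"translation":[0,0,0],"jaw":85},{"twist":[0,0,-0.185],"translation":[0,0,0],"jaw":85},{"twist":[0,0,-0.185],"translation":[0,0,0],"jaw":85},{"twist":[0,0,-0.185],"translation":[0,0,0],"jaw":85},{"twist":[0,0,-0.185],"translation":[0,0,0],"jaw":85}]'
python3 -m inch '[{"twist":[0,0,-0.185],"translation":[0,0,0],"jaw":85},{"twist":[0,0,-0.185],"translation":[0,0,0],"jaw":85},{"twist":[0,0,-0.185],"translation":[0,0,0],"jaw":85},{"twist":[0,0,-0.185],"translation":[0,0,0],"jaw":85},{"twist":[0,0,-0.185],"translation":[0,0,0],"jaw":85},{"twist":[0,0,-0.185],"translation":[0,0,0],"jaw":85},{"twist":[0,0,-0.185],"translation":[0,0,0],"jaw":85},{"twist":[0,0,-0.185],"translation":[0,0,0],"jaw":85}]'
python3 -c "
from h import *
print(cur()[1]['q'].round(3))
plan(toolpose(np.load('pose.npz')['F'],.04))"
```

```text
t: 4.2
ee_pos: [0.5837, 0.023, 0.2839]
tool_rot: [-3.093, -0.532, -0.22]
wrist_force: [-0.5, -1.0, -0.1]
grip_width: 0.994
t: 5.2
ee_pos: [0.5796, 0.0126, 0.3006]
tool_rot: [2.592, -0.072, 1.311]
wrist_force: [1.2, 0.3, 0.1]
grip_width: 0.994
[ 0.178  0.223 -0.484  2.233  1.054  0.364  0.083]
rows 1 twist [0.0305, 0.0056, -0.1503] trans [19.1, -14.5, 42.0] | tot rv [ 0.0305  0.0056 -0.1503] tr [ 19.1 -14.5  42. ]
```

```bash
python3 -m inch '[{"twist":[0.03,0.006,-0.15],"translation":[19,-14,20],"jaw":85},{"twist":[0,0,0],"translation":[0,0,0],"jaw":85}]'
python3 -c "
from h import *
plan(toolpose(np.load('pose.npz')['F'],.04))"
```

```text
t: 5.45
ee_pos: [0.583, 0.0303, 0.2819]
tool_rot: [2.612, 0.002, 1.442]
wrist_force: [-0.5, -0.1, -0.4]
grip_width: 0.991
rows 1 twist [0.0063, 0.0021, -0.0] trans [2.8, -2.0, 25.7] | tot rv [ 0.0063  0.0021 -0.    ] tr [ 2.8 -2.  25.7]
```

```bash
python3 -m inch '[{"twist":[0.006,0.002,0],"translation":[3,-2,22],"jaw":85},{"twist":[0,0,0],"translation":[0,0,0],"jaw":85}]'
python3 -c "
from h import *
print(cur()[1]['q'].round(3))
plan(toolpose(np.load('pose.npz')['F'],.0))
p,_=snap('side','side2');q,_=snap('top','top2')
h=np.hstack([cv2.resize(p[130:270,200:340],(400,400),interpolation=2),cv2.resize(q[120:220,240:340],(400,400),interpolation=2)]);cv2.imwrite('pics/c2.png',h)"
```

```text
t: 5.7
ee_pos: [0.5926, 0.0289, 0.2654]
tool_rot: [2.613, -0.003, 1.434]
wrist_force: [0.3, -0.2, 0.1]
grip_width: 0.993
[ 0.118  0.297 -0.459  2.233  1.194  0.365  0.059]
rows 1 twist [0.0053, 0.0025, -0.0095] trans [3.0, -2.3, 46.6] | tot rv [ 0.0053  0.0025 -0.0095] tr [ 3.  -2.3 46.6]
```

View pics/c2.png

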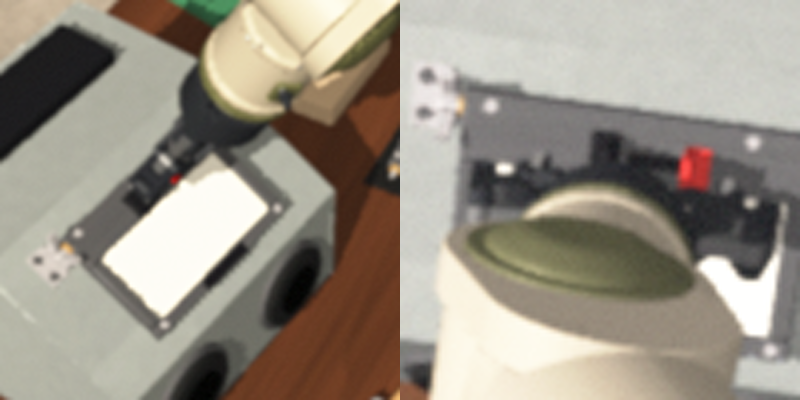

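The fingers stand outside the two tabs, clear on both sides, so I'll descend.

```bash
python3 -m inch '[{"twist":[0.005,0.002,-0.01],"translation":[3,-2,22],"jaw":85},{"twist":[0,0,0],"translation":[0,0,16],"jaw":85},{"twist":[0,0,0],"translation":[0,0,0],"jaw":85}]'
python3 -c "
from h import *
plan(toolpose(np.load('pose.npz')['F'],.0))"
```

```text
t: 6.18
ee_pos: [0.6107, 0.0286, 0.2366]
tool_rot: [2.61, -0.001, 1.44]
wrist_force: [-1.0, 1.7, -0.0]
grip_width: 0.995
rows 1 twist [0.0078, 0.001, -0.0028] trans [0.9, -3.3, 12.6] | tot rv [ 0.0078  0.001  -0.0028] tr [ 0.9 -3.3 12.6]
```

```bash
python3 -m inch '[{"twist":[0.008,0.001,-0.003],"translation":[1,-3,11],"jaw":85},{"twist":[0,0,0],"translation":[0,0,0],"jaw":85}]'
python3 -c "
from h import *
plan(toolpose(np.load('pose.npz')['F'],.0))"
```

```text
t: 6.42
ee_pos: [0.6135, 0.029, 0.2281]
tool_rot: [2.616, -0.001, 1.442]
wrist_force: [0.7, -0.0, 0.2]
grip_width: 0.993
rows 1 twist [0.0024, 0.0, -0.0012] trans [0.2, -1.3, 3.9] | tot rv [ 0.0024  0.     -0.0012] tr [ 0.2 -1.3  3.9]
```

```bash
python3 -m inch '[{"twist":[0.002,0,-0.001],"translation":[0,-1,4],"jaw":50},{"twist":[0,0,0],"translation":[0,0,0],"jaw":38},{"twist":[0,0,0],"translation":[0,0,0],"jaw":28},{"twist":[0,0,0],"translation":[0,0,0],"jaw":28},{"twist":[0,0,0],"translation":[0,0,0],"jaw":28}]' 60
python3 -c "
from h import *
plan(toolpose(np.load('pose.npz')['F'],.0))"
```

```text
t: 7.05
ee_pos: [0.6142, 0.0309, 0.2277]
tool_rot: [2.613, -0.003, 1.446]
wrist_force: [-1.7, -0.8, 0.5]
grip_width: 0.349
rows 1 twist [0.0047, -0.0034, 0.0008] trans [-1.8, -1.5, 3.4] | tot rv [ 0.0047 -0.0034  0.0008] tr [-1.8 -1.5  3.4]
```

```bash
python3 -m inch '[{"twist":[0,0,0],"translation":[0,0,0],"jaw":20},{"twist":[0,0,0],"translation":[0,0,0],"jaw":20},{"twist":[0,0,0],"translation":[0,0,0],"jaw":20}]' 60
python3 -c "
from h import *
C,s=cur();F=np.load('pose.npz')['F']
plan(toolpose(F,.0));np.save('grabF.npy',C)
print(C)
p,_=snap('side','side3');q,_=snap('top','top3')
h=np.hstack([cv2.resize(p[150:250,210:310],(400,400),interpolation=2),cv2.resize(q[120:220,240:370],(400,308),interpolation=2)[:,:].__class__ and cv2.copyMakeBorder(cv2.resize(q[120:220,240:370],(400,308),interpolation=2),0,92,0,0,0)]);cv2.imwrite('pics/c3.png',h)"
```

```text
t: 7.42
ee_pos: [0.6142, 0.0309, 0.2277]
tool_rot: [2.613, -0.002, 1.446]
wrist_force: [-1.4, 0.3, 2.6]
grip_width: 0.353
rows 1 twist [0.0045, -0.0034, 0.0009] trans [-1.8, -1.4, 3.3] | tot rv [ 0.0045 -0.0034  0.0009] tr [-1.8 -1.4  3.3]
[[ 0.12484325  0.85683572  0.50024666  0.61415331]
 [ 0.99217343 -0.10906309 -0.06080402  0.03087768]
 [ 0.00245939  0.50392241 -0.86374542  0.22765366]
 [ 0.          0.          0.          1.        ]]
```

View pics/c3.png

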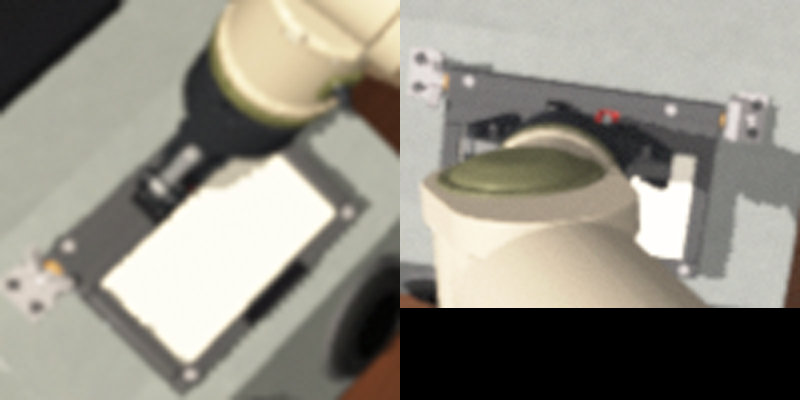

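The jaws stopped at about 30 mm with the red tab pulled in. I'll lift straight along the tool axis.

```bash
python3 -m inch '[{"twist":[0,0,0],"translation":[0,0,-8],"jaw":20},{"twist":[0,0,0],"translation":[0,0,-14],"jaw":20},{"twist":[0,0,0],"translation":[0,0,-14],"jaw":20},{"twist":[0,0,0],"translation":[0,0,-20],"jaw":20},{"twist":[0,0,0],"translation":[0,0,-30],"jaw":20},{"twist":[0,0,0],"translation":[0,0,-30],"jaw":20},{"twist":[0,0,0],"translation":[0,0,0],"jaw":20}]' 60
python3 -c "
from h import *
C,s=cur();G=np.load('grabF.npy')
print((np.linalg.inv(G)@C)[:3,3]*1000, s['q'].round(2))
p,_=snap('side','side4');q,_=snap('top','top4')
h=np.hstack([cv2.resize(p[80:280,170:370],(400,400),interpolation=2),cv2.resize(q[80:240,220:380],(400,400),interpolation=2)]);cv2.imwrite('pics/c4.png',h)"
```

```text
t: 8.4
ee_pos: [0.5532, 0.0383, 0.3267]
tool_rot: [2.622, -0.004, 1.446]
wrist_force: [-0.2, -1.0, -2.1]
grip_width: 0.347
[ 2.91169962e-02 -3.18046538e+00 -1.16483581e+02] [ 0.23  0.17 -0.58  2.21  0.81  0.43  0.43]
```

View pics/c4.png

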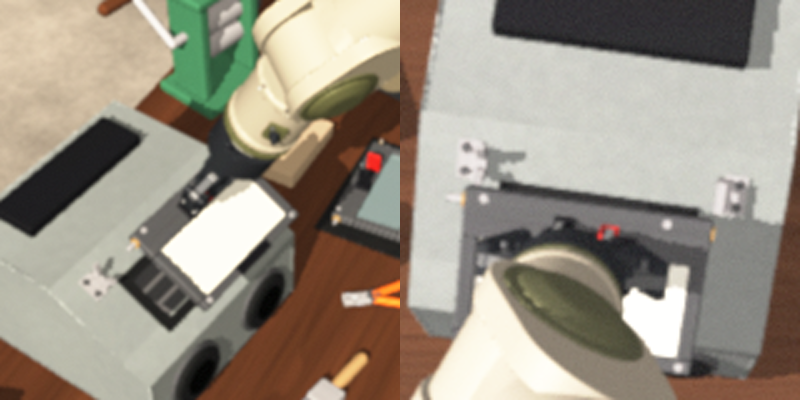

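The door is out cleanly. Next it goes level and over the left mat.

```bash
cat >> h.py <<'E'
REL=lambda: np.linalg.inv(np.load('pose.npz')['F'])@np.load('grabF.npy')
MAT=lambda z: T(seatR(-.03,0),[.4205,.365,.004+z])
E
python3 -c "
from h import *
print((REL()[:3,3]*1000).round(1),w('top','top0',[(160,165),(90,90),(60,200)]).round(3))
print((MAT(.28)@REL())[:3,3])
plan(MAT(.28)@REL())"
```

```text
[39.4  1.8 22.3] [[0.639 0.357 0.102]
 [0.789 0.499 0.177]
 [0.552 0.581 0.107]]
[0.4599639  0.36560616 0.30634335]
rows 7 twist [0.0732, 0.0037, -0.0135] trans [45.6, -17.4, -2.6] | tot rv [ 0.5127  0.0257 -0.0943] tr [ 313.6 -125.8  -49.4]
```

```bash
python3 -m inch '[{"twist":[0.03,0,0],"translation":[0,20,-35],"jaw":20},{"twist":[0.06,0,0],"translation":[10,10,-30],"jaw":20},{"twist":[0.07,0.004,-0.013],"translation":[40,-17,-3],"jaw":20},{"twist":[0.07,0.004,-0.013],"translation":[45,-17,-3],"jaw":20},{"twist":[0.07,0.004,-0.013],"translation":[45,-17,-3],"jaw":20},{"twist":[0.07,0.004,-0.013],"translation":[45,-17,-3],"jaw":20},{"twist":[0.07,0.004,-0.013],"translation":[40,-17,-3],"jaw":20},{"twist":[0.04,0.004,-0.013],"translation":[30,-10,0],"jaw":20}]' 
python3 -c "
from h import *
plan(MAT(.15)@REL())"
```

```text
t: 9.5
ee_pos: [0.4815, 0.3004, 0.376]
tool_rot: [3.131, -0.001, 1.512]
wrist_force: [0.3, -0.7, -2.8]
grip_width: 0.35
rows 4 twist [0.0015, 0.0007, -0.0074] trans [15.9, -6.6, 49.9] | tot rv [ 0.0061  0.003  -0.0297] tr [ 63.7 -27.5 199.4]
```

```bash
python3 -m inch '[{"twist":[0.003,0.001,-0.008],"translation":[30,-12,10],"jaw":20},{"twist":[0.003,0.001,-0.008],"translation":[25,-10,30],"jaw":20},{"twist":[0,0,-0.008],"translation":[12,-6,50],"jaw":20},{"twist":[0,0,0],"translation":[0,0,50],"jaw":20},{"twist":[0,0,0],"translation":[0,0,30],"jaw":20},{"twist":[0,0,0],"translation":[0,0,0],"jaw":20}]' 
python3 -c "
from h import *
plan(MAT(.02)@REL())"
```

```text
t: 10.25
ee_pos: [0.4606, 0.3727, 0.1888]
tool_rot: [-3.142, 0.006, 1.535]
wrist_force: [-0.4, 0.4, -2.8]
grip_width: 0.349
rows 3 twist [-0.0015, 0.0031, -0.0023] trans [-2.3, -0.2, 47.5] | tot rv [-0.0046  0.0093 -0.0069] tr [ -6.3  -0.4 142.5]
```

```bash
python3 -m inch '[{"twist":[-0.002,0.003,-0.002],"translation":[-2,0,45],"jaw":20},{"twist":[-0.002,0.003,-0.002],"translation":[-2,0,45],"jaw":20},{"twist":[0,0.003,-0.002],"translation":[-2,0,45],"jaw":20},{"twist":[0,0,0],"translation":[0,0,0],"jaw":20}]' 
python3 -c "
from h import *
plan(MAT(.02)@REL()); C,_=cur(); D=C@np.linalg.inv(REL()); print(D[:3,3])
p,_=snap('side','side5');q,_=snap('top','top5');P=cloud('top','top5');Ps=cloud('side','side5')
h=np.hstack([cv2.resize(p[300:440,190:330],(400,400),interpolation=2),cv2.resize(q[210:310,110:230],(400,333),interpolation=2) if 0 else cv2.resize(q[200:320,100:220],(400,400),interpolation=2)]);cv2.imwrite('pics/c5.png',h)"
```

```text
t: 10.75
ee_pos: [0.4654, 0.3691, 0.0525]
tool_rot: [3.131, -0.006, 1.538]
wrist_force: [0.1, -0.3, -3.0]
grip_width: 0.35
rows 1 twist [0.0056, -0.0024, -0.0034] trans [-3.7, -5.4, 6.1] | tot rv [ 0.0056 -0.0024 -0.0034] tr [-3.7 -5.4  6.1]
[0.4261052  0.36864121 0.02993896]
```

View pics/c5.png

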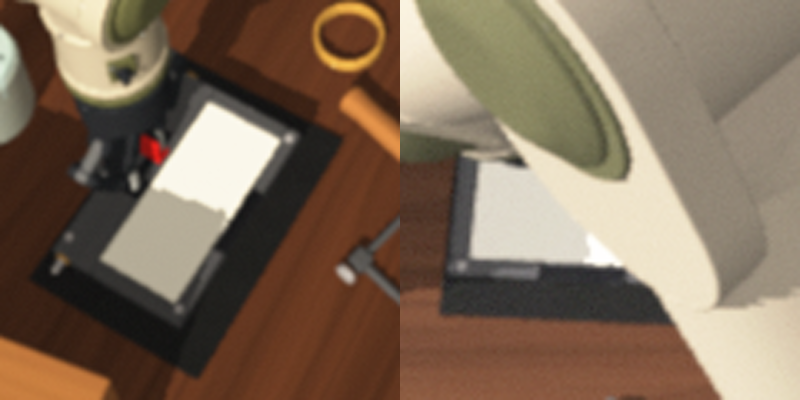

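The door hovers level over the mat, roughly central. I'll check its plane from the side camera depth.

```bash
python3 -c "
from h import *
np.set_printoptions(precision=4,suppress=True)
Ps=cloud('side','side5'); m=np.zeros((480,640),np.uint8)
pts=(np.array([[215,110],[275,140],[180,295],[110,260]])*.35+[190,300]).astype(int)
cv2.fillConvexPoly(m,pts,1); X=Ps[m>0]; X=X[~np.isnan(X).any(1)]; c=X.mean(0); n=np.linalg.svd(X-c)[2][2]; print(c,n*np.sign(n[2]))
print(w('side','side5',[(190+int(35*.35),300+int(275*.35)),(190+int(190*.35),300+int(365*.35)),(190+int(340*.35),300+int(140*.35))]))
Y=w('side','side5',[(190+int(120*.35),300+int(262*.35)),(190+int(178*.35),300+int(300*.35)),(190+int(275*.35),300+int(142*.35)),(190+int(212*.35),300+int(108*.35))]);print(Y, Y.mean(0))"
```

```text
[0.4106 0.3727 0.0384] [ 0.0026 -0.0138  0.9999]
[[0.5074 0.4768 0.0027]
 [0.3541 0.4807 0.0018]
 [0.336  0.2529 0.0026]]
[[0.4385 0.4433 0.0388]
 [0.3782 0.4516 0.0432]
 [0.3771 0.2923 0.0379]
 [0.4427 0.2886 0.037 ]] [0.4091 0.369  0.0392]
```

```bash
python3 -m inch '[{"twist":[0.005,0,-0.003],"translation":[-3,-5,8],"jaw":20},{"twist":[0.003,0,0],"translation":[-1,-1,8],"jaw":20},{"twist":[0,0,0],"translation":[0,0,5],"jaw":20},{"twist":[0,0,0],"translation":[0,0,0],"jaw":20}]' 
python3 -c "
from h import *
plan(MAT(0)@REL())"
```

```text
t: 11.35
ee_pos: [0.4627, 0.3692, 0.0381]
tool_rot: [3.131, -0.015, 1.541]
wrist_force: [-0.4, -0.1, -2.2]
grip_width: 0.348
rows 1 twist [0.0064, -0.0114, -0.0011] trans [-3.8, -2.7, 11.6] | tot rv [ 0.0064 -0.0114 -0.0011] tr [-3.8 -2.7 11.6]
```

```bash
python3 -m inch '[{"twist":[0.006,-0.011,0],"translation":[-3,-2,6],"jaw":20},{"twist":[0,0,0],"translation":[0,0,4],"jaw":20},{"twist":[0,0,0],"translation":[0,0,3],"jaw":20},{"twist":[0,0,0],"translation":[0,0,0],"jaw":20}]' 
python3 -c "
from h import *
plan(MAT(0)@REL())"
```

```text
t: 11.85
ee_pos: [0.4609, 0.3665, 0.0274]
tool_rot: [3.134, -0.002, 1.541]
wrist_force: [-0.4, -0.8, -1.0]
grip_width: 0.353
rows 1 twist [0.0035, 0.001, -0.0005] trans [-0.9, -0.9, 1.1] | tot rv [ 0.0035  0.001  -0.0005] tr [-0.9 -0.9  1.1]
```

```bash
python3 -m inch '[{"twist":[0.003,0.001,0],"translation":[0,0,2],"jaw":20},{"twist":[0,0,0],"translation":[0,0,1.5],"jaw":20},{"twist":[0,0,0],"translation":[0,0,0],"jaw":20}]'; python3 -m inch '[{"twist":[0,0,0],"translation":[0,0,0],"jaw":42},{"twist":[0,0,0],"translation":[0,0,0],"jaw":55},{"twist":[0,0,0],"translation":[0,0,0],"jaw":85},{"twist":[0,0,0],"translation":[0,0,0],"jaw":85},{"twist":[0,0,0],"translation":[0,0,0],"jaw":85},{"twist":[0,0,0],"translation":[0,0,-10],"jaw":85}]'
```

```text
t: 12.22
ee_pos: [0.4609, 0.3666, 0.0273]
tool_rot: [3.133, -0.003, 1.542]
wrist_force: [-1.4, -1.2, 0.4]
grip_width: 0.351
t: 12.98
ee_pos: [0.4608, 0.3671, 0.0363]
tool_rot: [3.134, -0.003, 1.542]
wrist_force: [-0.1, -0.2, -0.5]
grip_width: 0.996
```

```bash
python3 -m inch '[{"twist":[0,0,0],"translation":[0,0,-20],"jaw":85},{"twist":[0,0,0],"translation":[0,0,-50],"jaw":85},{"twist":[0,0,0],"translation":[0,0,-60],"jaw":85},{"twist":[0,0,0],"translation":[0,0,-60],"jaw":85},{"twist":[0,0,0],"translation":[0,0,-60],"jaw":85},{"twist":[0,0,0],"translation":[0,0,-60],"jaw":85},{"twist":[0,0,0],"translation":[0,0,-50],"jaw":85}]'
python3 -c "
from h import *
print(cur()[1]['q'].round(2))
plan(np.load('pose.npz')['S']@T(np.eye(3),[0,0,.2])@REL())"
```

```text
t: 13.85
ee_pos: [0.4555, 0.3648, 0.409]
tool_rot: [3.139, -0.001, 1.546]
wrist_force: [0.6, 0.5, -0.7]
grip_width: 0.998
[-0.15  0.38 -0.87  1.66  0.31  1.24  0.45]
rows 14 twist [-0.0001, 0.0002, -0.0049] trans [-52.9, 2.4, 13.0] | tot rv [-0.002   0.0029 -0.0682] tr [-739.2   56.9  182.3]
```

```bash
python3 -m inch '[{"twist":[0,0,-0.005],"translation":[-55,2,0],"jaw":85},{"twist":[0,0,-0.005],"translation":[-58,2,0],"jaw":85},{"twist":[0,0,-0.005],"translation":[-58,2,0],"jaw":85},{"twist":[0,0,-0.005],"translation":[-58,2,0],"jaw":85},{"twist":[0,0,-0.005],"translation":[-58,2,0],"jaw":85},{"twist":[0,0,-0.005],"translation":[-58,2,0],"jaw":85},{"twist":[0,0,-0.005],"translation":[-58,2,0],"jaw":85},{"twist":[0,0,-0.005],"translation":[-58,2,0],"jaw":85}]'
python3 -c "
from h import *
print(cur()[1]['q'].round(2))
plan(np.load('pose.npz')['S']@T(np.eye(3),[0,0,.2])@REL())"
```

```text
t: 14.85
ee_pos: [0.4662, -0.1018, 0.4167]
tool_rot: [3.128, -0.004, 1.6]
wrist_force: [0.0, 0.8, 0.5]
grip_width: 0.994
[ 0.75  0.16 -0.75  1.86  0.12  1.15  1.56]
rows 7 twist [0.0013, -0.0001, -0.002] trans [-39.3, 2.4, 27.1] | tot rv [ 0.0094 -0.0008 -0.0142] tr [-275.2   17.6  189.4]
```

```bash
python3 -m inch '[{"twist":[0.001,0,-0.002],"translation":[-50,2,5],"jaw":85},{"twist":[0.001,0,-0.002],"translation":[-55,3,10],"jaw":85},{"twist":[0.001,0,-0.002],"translation":[-55,3,30],"jaw":85},{"twist":[0.001,0,-0.002],"translation":[-50,3,40],"jaw":85},{"twist":[0.001,0,-0.002],"translation":[-40,3,40],"jaw":85},{"twist":[0.001,0,-0.002],"translation":[-20,3,40],"jaw":85},{"twist":[0,0,0],"translation":[0,0,0],"jaw":85}]'
python3 -c "
from h import *
print(cur()[1]['q'].round(2))
plan(np.load('pose.npz')['S']@T(np.eye(3),[0,0,.06])@REL())
p,_=snap('side','side6');q,_=snap('top','top6')
h=np.hstack([cv2.resize(p[310:430,190:310],(400,400),interpolation=2),cv2.resize(q[210:310,110:210],(400,400),interpolation=2)]);cv2.imwrite('pics/c6.png',h)"
```

```text
t: 15.72
ee_pos: [0.4918, -0.3801, 0.2533]
tool_rot: [3.129, -0.001, 1.608]
wrist_force: [0.2, 0.7, -0.7]
grip_width: 0.994
[ 0.96  0.5  -0.57  1.81  0.32  0.92  1.86]
rows 4 twist [0.002, 0.0006, -0.0016] trans [1.0, 0.3, 41.8] | tot rv [ 0.0081  0.0025 -0.0062] tr [  4.3   0.7 167. ]
```

View pics/c6.png

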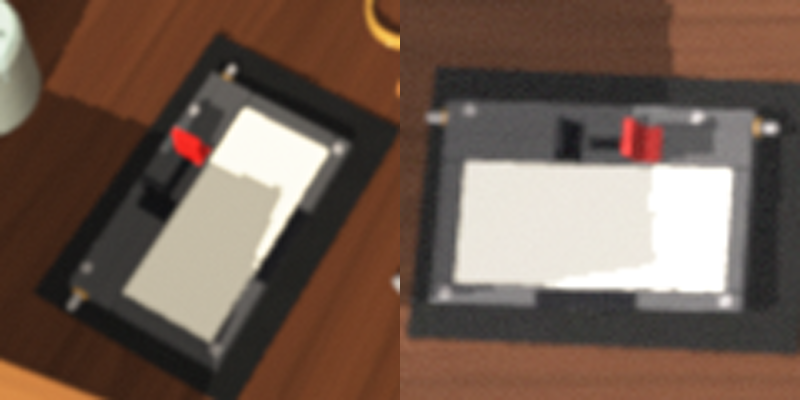

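The frosted door lies flat in the middle of the mat with its pins out. I'll use its known release pose to calibrate the spare's grasp.

```bash
python3 - <<'E'
from h import *
from scipy.optimize import least_squares
np.set_printoptions(precision=4,suppress=True)
cor=np.array([[.0625,.095,.014],[.0625,-.095,.014],[-.0625,.095,.014],[-.0625,-.095,.014]])
uv=np.array([[47,100],[357,112],[30,302],[345,310]])/4+[110,210]
b=least_squares(lambda p:(proj('top',cor@seatR(p[2],0).T+[p[0],p[1],.004])-uv).ravel(),[.42,.36,0]); print(b.x,b.fun)
D=T(seatR(b.x[2],0),[b.x[0],b.x[1],.004])
C=T(R.from_euler('xyz',[3.133,-.003,1.542]).as_matrix(),[.4609,.3666,.0273])
r=np.linalg.inv(D)@C; print('REL2',r[:3,3]*1000, R.from_matrix(FLIP.T@r[:3,:3]).as_rotvec()); print('REL',REL()[:3,3]*1000,R.from_matrix(FLIP.T@REL()[:3,:3]).as_rotvec())
np.save('rel2.npy',r)
S=np.load('pose.npz')['S']; plan(S@T(np.eye(3),[0,0,.06])@r)
# red tab centroid frosted vs spare in side/top for tab-check
E
```

```text
[ 0.4208  0.3735 -0.0257] [ 0.2897 -0.0414  0.0082 -0.7212 -0.0118  0.2426 -0.2813  0.5019]
REL2 [40.2827 -5.8385 23.3   ] [-0.0086  0.003   0.0031]
REL [39.428   1.7896 22.3434] [-0.0045  0.0034 -0.0009]
rows 4 twist [0.0021, 0.0013, -0.0] trans [-1.1, -0.2, 42.4] | tot rv [ 0.0085  0.0051 -0.    ] tr [ -4.   -1.2 169.6]
```

```bash
python3 -c "
from h import *
r=REL(); r[:3,3]=[.0396,0,.0233]; np.save('rel3.npy',r)"
python3 -m inch '[{"twist":[0.002,0.001,-0.001],"translation":[1,0,42],"jaw":85},{"twist":[0.002,0.001,-0.001],"translation":[1,0,42],"jaw":85},{"twist":[0.002,0.001,-0.001],"translation":[0,0,42],"jaw":85},{"twist":[0.002,0.001,-0.001],"translation":[0,0,35],"jaw":85},{"twist":[0,0,0],"translation":[0,0,0],"jaw":85}]'
python3 -c "
from h import *
plan(np.load('pose.npz')['S']@T(np.eye(3),[0,0,.045])@np.load('rel3.npy'))"
```

```text
t: 16.45
ee_pos: [0.5051, -0.3739, 0.1075]
tool_rot: [3.115, 0.009, 1.621]
wrist_force: [0.3, 0.2, -0.7]
grip_width: 0.998
rows 1 twist [0.0217, 0.0126, 0.0067] trans [-2.6, -11.4, 34.9] | tot rv [0.0217 0.0126 0.0067] tr [ -2.6 -11.4  34.9]
```

```bash
python3 -m inch '[{"twist":[0.021,0.012,0.007],"translation":[-2.5,-11,20],"jaw":85},{"twist":[0,0,0],"translation":[0,0,10],"jaw":85},{"twist":[0,0,0],"translation":[0,0,0],"jaw":85}]'
python3 -c "
from h import *
plan(np.load('pose.npz')['S']@T(np.eye(3),[0,0,.0])@np.load('rel3.npy'))"
```

```text
t: 16.82
ee_pos: [0.4971, -0.3778, 0.0815]
tool_rot: [3.131, 0.001, 1.614]
wrist_force: [-0.6, -0.0, -0.7]
grip_width: 0.994
rows 1 twist [0.0057, 0.0045, -0.0001] trans [0.7, -2.9, 54.2] | tot rv [ 0.0057  0.0045 -0.0001] tr [ 0.7 -2.9 54.2]
```

```bash
python3 -m inch '[{"twist":[0.006,0.004,0],"translation":[0.5,-3,20],"jaw":85},{"twist":[0.002,0.001,0],"translation":[0,-1,20],"jaw":85},{"twist":[0,0,0],"translation":[0,0,8],"jaw":85},{"twist":[0,0,0],"translation":[0,0,0],"jaw":85}]'
python3 -c "
from h import *
plan(np.load('pose.npz')['S']@T(np.eye(3),[0,0,.0])@np.load('rel3.npy'))"
```

```text
t: 17.32
ee_pos: [0.4934, -0.3775, 0.0306]
tool_rot: [3.139, -0.004, 1.614]
wrist_force: [-0.3, 0.9, -0.1]
grip_width: 0.995
rows 1 twist [-0.0024, -0.0005, -0.0002] trans [0.1, 1.3, 3.3] | tot rv [-0.0024 -0.0005 -0.0002] tr [0.1 1.3 3.3]
```

```bash
python3 -m inch '[{"twist":[-0.002,0,0],"translation":[0,1.3,3],"jaw":85},{"twist":[0,0,0],"translation":[0,0,0],"jaw":60},{"twist":[0,0,0],"translation":[0,0,0],"jaw":45},{"twist":[0,0,0],"translation":[0,0,0],"jaw":35},{"twist":[0,0,0],"translation":[0,0,0],"jaw":20},{"twist":[0,0,0],"translation":[0,0,0],"jaw":20},{"twist":[0,0,0],"translation":[0,0,0],"jaw":20},{"twist":[0,0,0],"translation":[0,0,0],"jaw":20}]' 60
python3 -c "
from h import *
C,s=cur();np.save('grabS.npy',C)
plan(np.load('pose.npz')['S']@T(np.eye(3),[0,0,.0])@np.load('rel3.npy'));print(s['q'].round(2))"
```

```text
t: 18.32
ee_pos: [0.4965, -0.3763, 0.0303]
tool_rot: [3.134, -0.003, 1.615]
wrist_force: [-0.3, 1.2, 0.5]
grip_width: 0.348
rows 1 twist [0.0031, 0.0003, 0.0012] trans [-0.9, -1.9, 3.0] | tot rv [0.0031 0.0003 0.0012] tr [-0.9 -1.9  3. ]
[ 0.81  0.77 -0.39  1.96  0.55  0.51  1.65]
```

```bash
python3 -m inch '[{"twist":[0,0,0],"translation":[0,0,-10],"jaw":20},{"twist":[0,0,0],"translation":[0,0,-30],"jaw":20},{"twist":[0,0,0],"translation":[0,0,-45],"jaw":20},{"twist":[0,0,0],"translation":[0,0,-55],"jaw":20},{"twist":[0,0,0],"translation":[0,0,-60],"jaw":20},{"twist":[0,0,0],"translation":[0,0,-60],"jaw":20},{"twist":[0,0,0],"translation":[0,0,-60],"jaw":20},{"twist":[0,0,0],"translation":[0,0,-50],"jaw":20}]' 60
python3 -c "
from h import *
p=np.load('pose.npz'); r=np.linalg.inv(p['S'])@np.load('grabS.npy'); r[1,3]=REL()[1,3]; np.save('rel4.npy',r); print(r[:3,3])
U=lambda z:p['F']@T(np.eye(3),[0,0,z])@r
print(U(.12)[:3,3]);plan(U(.12))"
```

```text
t: 19.32
ee_pos: [0.4903, -0.3766, 0.4093]
tool_rot: [-3.14, -0.011, 1.616]
wrist_force: [0.7, -1.4, -2.6]
grip_width: 0.35
[0.04146527 0.00178962 0.02631596]
[0.55442118 0.03854291 0.33603575]
rows 8 twist [-0.0666, -0.0068, 0.0204] trans [52.2, 4.3, 10.5] | tot rv [-0.5327 -0.0542  0.1633] tr [411.   83.   77.7]
```

```bash
python3 -m inch '[{"twist":[-0.06,-0.006,0.02],"translation":[52,4,0],"jaw":20},{"twist":[-0.066,-0.007,0.02],"translation":[52,4,0],"jaw":20},{"twist":[-0.066,-0.007,0.02],"translation":[52,4,0],"jaw":20},{"twist":[-0.066,-0.007,0.02],"translation":[52,4,5],"jaw":20},{"twist":[-0.066,-0.007,0.02],"translation":[52,4,5],"jaw":20},{"twist":[-0.066,-0.007,0.02],"translation":[52,4,8],"jaw":20},{"twist":[-0.066,-0.007,0.02],"translation":[50,4,8],"jaw":20},{"twist":[0,0,0],"translation":[0,0,0],"jaw":20}]'
python3 -c "
from h import *
p=np.load('pose.npz'); r=np.load('rel4.npy')
U=lambda z:p['F']@T(np.eye(3),[0,0,z])@r
plan(U(.12));print(cur()[1]['q'].round(2))"
```

```text
t: 20.32
ee_pos: [0.529, -0.0087, 0.3951]
tool_rot: [2.673, 0.011, 1.466]
wrist_force: [0.4, -1.1, -2.8]
grip_width: 0.35
rows 2 twist [-0.0311, 0.0011, 0.0115] trans [25.1, -4.8, 30.7] | tot rv [-0.0622  0.0021  0.023 ] tr [50.3 -8.3 61.4]
[ 0.62  0.06 -0.82  2.11  0.35  0.57  1.02]
```

```bash
python3 -m inch '[{"twist":[-0.03,0.001,0.011],"translation":[26,-5,20],"jaw":20},{"twist":[-0.03,0.001,0.011],"translation":[25,-4,30],"jaw":20},{"twist":[0,0,0],"translation":[0,0,0],"jaw":20}]'
python3 -c "
from h import *
p=np.load('pose.npz'); r=np.load('rel4.npy')
U=lambda z:p['F']@T(np.eye(3),[0,0,z])@r
plan(U(.05));print(cur()[1]['q'].round(2))"
```

```text
t: 20.7
ee_pos: [0.5473, 0.034, 0.3496]
tool_rot: [2.617, 0.006, 1.445]
wrist_force: [-1.3, -0.8, -2.1]
grip_width: 0.349
rows 2 twist [-0.0033, 0.0036, 0.0011] trans [2.8, -0.7, 42.5] | tot rv [-0.0066  0.0073  0.0023] tr [ 5.7 -1.2 85. ]
[ 0.4   0.14 -0.77  2.18  0.76  0.49  0.5 ]
```

```bash
python3 -m inch '[{"twist":[-0.003,0.004,0.001],"translation":[3,-1,25],"jaw":20},{"twist":[-0.003,0.003,0.001],"translation":[2,0,25],"jaw":20},{"twist":[0,0,0],"translation":[0,0,20],"jaw":20},{"twist":[0,0,0],"translation":[0,0,0],"jaw":20}]'
python3 -c "
from h import *
p=np.load('pose.npz'); r=np.load('rel4.npy')
U=lambda z:p['F']@T(np.eye(3),[0,0,z])@r
plan(U(.04))"
```

```text
t: 21.2
ee_pos: [0.5829, 0.0264, 0.2901]
tool_rot: [2.611, 0.008, 1.441]
wrist_force: [-0.9, -0.0, -2.6]
grip_width: 0.347
rows 1 twist [-0.0009, 0.0109, 0.0001] trans [8.6, -3.0, 25.3] | tot rv [-0.0009  0.0109  0.0001] tr [ 8.6 -3.  25.3]
```

```bash
python3 -m inch '[{"twist":[-0.001,0.011,0],"translation":[8.5,-3,15],"jaw":20},{"twist":[0,0,0],"translation":[0,0,0],"jaw":20}]'
python3 -c "
from h import *
p=np.load('pose.npz'); r=np.load('rel4.npy')
U=lambda z:p['F']@T(np.eye(3),[0,0,z])@r
plan(U(.03))
p,_=snap('side','side7');q,_=snap('top','top7')
h=np.hstack([cv2.resize(p[165:275,200:310],(400,400),interpolation=2),cv2.resize(q[125:225,230:375],(580,400),interpolation=2)[:,:]])
h=cv2.resize(h,(784,320)) if 0 else np.hstack([cv2.resize(h[:,:400],(400,400)),cv2.copyMakeBorder(cv2.resize(h[:,400:],(400,276)),0,124,0,0,0)]);cv2.imwrite('pics/c7.png',h)"
```

```text
t: 21.45
ee_pos: [0.5891, 0.0314, 0.2779]
tool_rot: [2.609, 0.001, 1.444]
wrist_force: [-0.7, -0.4, -2.4]
grip_width: 0.347
rows 1 twist [0.0017, 0.0034, -0.0011] trans [2.7, -1.7, 22.0] | tot rv [ 0.0017  0.0034 -0.0011] tr [ 2.7 -1.7 22. ]
```

View pics/c7.png

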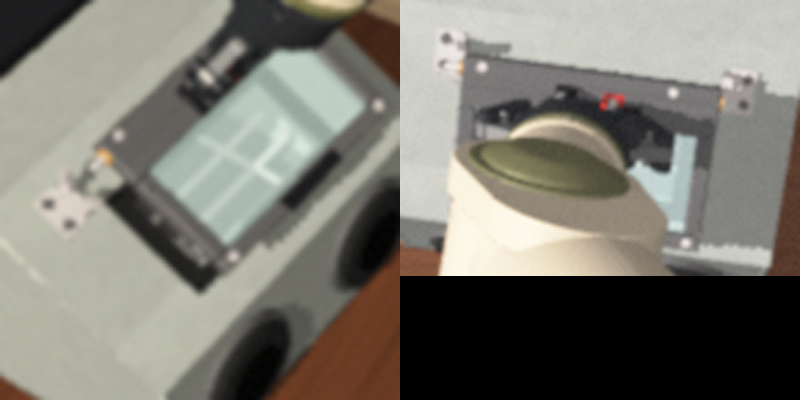

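The view shows the spare square over the opening, with the fixed pin at about (100,160) in the crop, just above its lug. I'll check the predicted corners against the picture before inserting.

```bash
python3 -c "
from h import *
C,_=cur(); D=C@np.linalg.inv(np.load('rel4.npy')); F=np.load('pose.npz')['F']
cor=np.array([[.0625,.095,.014,1],[.0625,-.095,.014,1],[-.0625,-.095,.014,1],[-.0625,.095,.014,1]])
print(proj('top',(cor@D.T)[:,:3]).round(1)); print((np.linalg.inv(F)@D)[:3,3]*1000)
print(proj('side',(cor@D.T)[:,:3]).round(1))"
```

```text
[[252.8 145.5]
 [346.8 158. ]
 [338.1 216.8]
 [248.2 204.8]]
[ 2.20733273 -2.64582202 52.49572836]
[[226.9 204.5]
 [274.3 159.9]
 [308.1 193.4]
 [263.9 240.2]]
```

```bash
python3 -m inch '[{"twist":[0.002,0.003,-0.001],"translation":[3,-2.5,12],"jaw":20},{"twist":[0,0,0],"translation":[0,0,10],"jaw":20},{"twist":[0,0,0],"translation":[0,0,0],"jaw":20}]'
python3 -c "
from h import *
p=np.load('pose.npz'); r=np.load('rel4.npy')
U=lambda z:p['F']@T(np.eye(3),[0,0,z])@r
plan(U(0))"
```

```text
t: 21.92
ee_pos: [0.5991, 0.0314, 0.2621]
tool_rot: [2.605, -0.0, 1.444]
wrist_force: [-0.2, 0.2, -2.8]
grip_width: 0.348
rows 1 twist [0.0057, 0.0027, -0.0016] trans [1.4, -2.6, 33.4] | tot rv [ 0.0057  0.0027 -0.0016] tr [ 1.4 -2.6 33.4]
```

```bash
python3 -m inch '[{"twist":[0.006,0.003,-0.002],"translation":[1.5,-3,6],"jaw":20},{"twist":[0,0,0],"translation":[0,0,6],"jaw":20},{"twist":[0,0,0],"translation":[0,0,0],"jaw":20}]'
python3 -c "
from h import *
p=np.load('pose.npz'); r=np.load('rel4.npy')
U=lambda z:p['F']@T(np.eye(3),[0,0,z])@r
plan(U(0))"
```

```text
t: 22.3
ee_pos: [0.603, 0.032, 0.2513]
tool_rot: [2.609, -0.001, 1.447]
wrist_force: [-0.4, -1.0, -3.5]
grip_width: 0.351
rows 1 twist [0.0012, 0.0001, 0.0001] trans [0.2, -0.2, 22.1] | tot rv [0.0012 0.0001 0.0001] tr [ 0.2 -0.2 22.1]
```

```bash
python3 -m inch '[{"twist":[0,0,0],"translation":[0,-1,5],"jaw":20},{"twist":[0,0,0],"translation":[0,0,5],"jaw":20},{"twist":[0,0,0],"translation":[0,0,0],"jaw":20}]'
python3 -c "
from h import *
p=np.load('pose.npz'); r=np.load('rel4.npy')
U=lambda z:p['F']@T(np.eye(3),[0,0,z])@r
plan(U(0))"
```

```text
t: 22.68
ee_pos: [0.6074, 0.0317, 0.2414]
tool_rot: [2.609, -0.001, 1.447]
wrist_force: [0.5, 0.1, -1.8]
grip_width: 0.35
rows 1 twist [0.001, -0.0001, 0.0003] trans [0.0, 0.9, 11.4] | tot rv [ 0.001  -0.0001  0.0003] tr [ 0.   0.9 11.4]
```

```bash
python3 -m inch '[{"twist":[0,0,0],"translation":[0,0,4],"jaw":20},{"twist":[0,0,0],"translation":[0,0,4],"jaw":20},{"twist":[0,0,0],"translation":[0,0,0],"jaw":20}]'
python3 -c "
from h import *
p=np.load('pose.npz'); r=np.load('rel4.npy')
U=lambda z:p['F']@T(np.eye(3),[0,0,z])@r
plan(U(0))"
```

```text
t: 23.05
ee_pos: [0.6118, 0.0312, 0.234]
tool_rot: [2.609, -0.001, 1.447]
wrist_force: [0.0, 0.2, -1.6]
grip_width: 0.348
rows 1 twist [0.001, -0.0002, 0.0004] trans [-0.0, 0.9, 2.7] | tot rv [ 0.001  -0.0002  0.0004] tr [-0.   0.9  2.7]
```

```bash
python3 -m inch '[{"twist":[0,0,0],"translation":[0,0,2.5],"jaw":20},{"twist":[0,0,0],"translation":[0,0,2],"jaw":20},{"twist":[0,0,0],"translation":[0,0,0],"jaw":20}]'
python3 -c "
from h import *
p=np.load('pose.npz'); r=np.load('rel4.npy')
U=lambda z:p['F']@T(np.eye(3),[0,0,z])@r
plan(U(0))"
```

```text
t: 23.42
ee_pos: [0.6142, 0.0311, 0.2305]
tool_rot: [2.608, -0.001, 1.447]
wrist_force: [-3.4, 0.2, 3.4]
grip_width: 0.348
rows 1 twist [0.002, 0.0, 0.0008] trans [-0.2, 0.6, -1.5] | tot rv [0.002  0.     0.0008] tr [-0.2  0.6 -1.5]
```

```bash
python3 -m inch '[{"twist":[0,0,0],"translation":[0,0,1],"jaw":20},{"twist":[0,0,0],"translation":[0,0,0],"jaw":20},{"twist":[0,0,0],"translation":[0,0,0],"jaw":36},{"twist":[0,0,0],"translation":[0,0,0],"jaw":42},{"twist":[0,0,0],"translation":[0,0,0],"jaw":50},{"twist":[0,0,0],"translation":[0,0,0],"jaw":85},{"twist":[0,0,0],"translation":[0,0,0],"jaw":85},{"twist":[0,0,0],"translation":[0,0,0],"jaw":85}]'
python3 -m inch '[{"twist":[0,0,0],"translation":[0,0,-12],"jaw":85},{"twist":[0,0,0],"translation":[0,0,-25],"jaw":85},{"twist":[0,0,0],"translation":[0,0,-40],"jaw":85},{"twist":[0,0,0],"translation":[0,0,-50],"jaw":85},{"twist":[0,0,0],"translation":[0,0,-50],"jaw":85},{"twist":[0,0,0],"translation":[-40,-30,-30],"jaw":85},{"twist":[0,0,0],"translation":[-55,-20,-10],"jaw":85},{"twist":[0,0,0],"translation":[-55,-20,0],"jaw":85}]'
```

```text
t: 24.42
ee_pos: [0.6154, 0.0308, 0.2308]
tool_rot: [2.606, -0.001, 1.447]
wrist_force: [-0.1, -0.2, 0.3]
grip_width: 0.994
t: 25.42
ee_pos: [0.4486, -0.0641, 0.3854]
tool_rot: [2.614, 0.001, 1.458]
wrist_force: [1.0, -0.4, -0.1]
grip_width: 0.993
```

```bash
python3 -m inch '[{"twist":[0,0,0],"translation":[-55,-20,0],"jaw":85},{"twist":[0,0,0],"translation":[-55,-10,0],"jaw":85},{"twist":[0,0,0],"translation":[-50,0,0],"jaw":85},{"twist":[0,0,0],"translation":[-50,0,0],"jaw":85},{"twist":[0,0,0],"translation":[0,0,0],"jaw":85}]'
python3 -c "
from h import *
p,_=snap('side','side8');q,_=snap('top','top8')
h=np.hstack([cv2.resize(p[150:270,200:320],(400,400),interpolation=2),cv2.copyMakeBorder(cv2.resize(q[130:220,235:370],(400,267),interpolation=2),0,133,0,0,0)]);cv2.imwrite('pics/c8.png',h)"
```

```text
t: 26.05
ee_pos: [0.4026, -0.2624, 0.3743]
tool_rot: [2.61, 0.004, 1.457]
wrist_force: [-0.3, 0.2, -0.3]
grip_width: 0.996
```

View pics/c8.png

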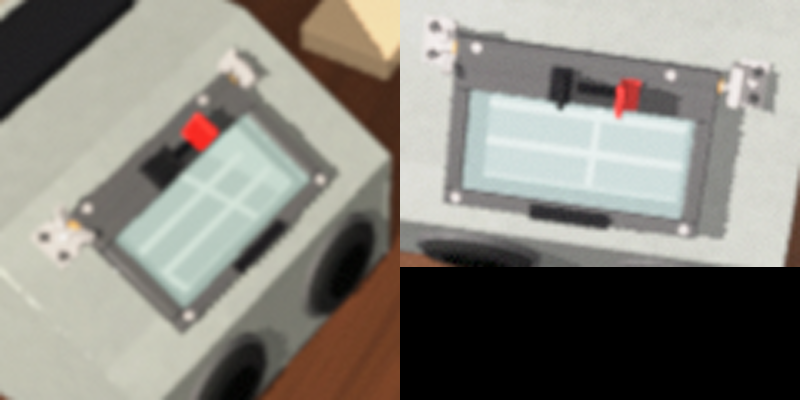

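```bash
python3 -c "
from h import *
for n,b in(('top',(300,325,150,180)),('side',(240,285,170,205))):
    for k in(0,8):
        i=cv2.imread(f'pics/{n}{k}.png').astype(int); m=(i[...,2]>120)&(i[...,1]<70)&(i[...,0]<90); z=np.zeros_like(m); z[b[2]:b[3],b[0]:b[1]]=1
        a=np.argwhere(m&z); P=cloud(n,f'{n}{k}'); print(n,k,a.mean(0)[::-1].round(2),len(a),np.nanmedian(P[m&z],0).round(4))
F=np.load('pose.npz')['F']
# frame strips (door z=14 face): bottom & hinge rails & sides, signed height in seat frame
for k in(0,8):
  P=cloud('top',f'top{k}').reshape(-1,3); Q=(P-F[:3,3])@F[:3,:3]
  for nm,x,y in(('hinge rail +y',(.045,.06),(.035,.09)),('hinge -y',(.045,.06),(-.09,-.05)),('bottom',(-.06,-.052),(-.09,.09)),('+y',(-.05,.04),(.083,.092)),('-y',(-.05,.04),(-.092,-.083))):
    s=(Q[:,0]>x[0])&(Q[:,0]<x[1])&(Q[:,1]>y[0])&(Q[:,1]<y[1]); print(k,nm,s.sum(),(np.nanmedian(Q[s,2])*1000).round(1))
"
```

```text
top 0 [314.02 161.66] 44 [ 0.6103 -0.0029  0.2208]
top 8 [312.08 161.59] 51 [0.6108 0.0012 0.2215]
side 0 [260.57 188.27] 70 [0.6042 0.0056 0.2377]
side 8 [259.78 189.43] 68 [0.6041 0.01   0.2364]
0 hinge rail +y 189 12.9
0 hinge -y 147 13.5
0 bottom 318 13.6
0 +y 180 12.5
0 -y 171 13.7
8 hinge rail +y 187 13.0
8 hinge -y 156 13.1
8 bottom 328 13.6
8 +y 177 10.4
8 -y 159 12.1
```

```bash
python3 -c "
from cell import ctrl
print(ctrl.finish_job())"
```

```text
the job is handed in; nothing more can be done
None
```

The doors are swapped: the spare is hung in the hinge lugs and the frosted door is lying on the empty mat. I handed the job in at about 26 s of the 69 s allowed, and the hand-in reported no verdict.

**Frosted door:** I squeezed the tabs to their stop, lifted the door straight out and laid it on the left mat, lowering it until the wrist force showed contact. A picture taken after release showed it flat with its pins out. A fit to its corners put it about 8 mm off the mat's centre, against the 40 mm allowed. When I let go, it seems to have slid about 7 mm sideways.

**Spare door:** I gripped it by the tabs with the pin pulled, carried it over and lowered it into the lugs until it met the gasket, then released and moved the arm clear.
- **Flat on the gasket:** the frame heights match the frosted door's original ones to within 0.5 mm on the hinge and bottom rails. The two side strips read 1.6 to 2.1 mm lower than before. I put that down to depth noise, and it is still inside the 3 mm limit.
- **Sideways position:** it sits about 3 to 4 mm further left than the frosted door did, which is within the stated play.
- **Pin:** the gap between the black and red tabs matches the frosted door's at rest to within about 1 mm, so the pin looks fully out. I judged this from the tabs; I could not measure the pin directly.

**Other things on the bench:** the robot was not seen to touch any of them, but I did not measure their positions again at the end.

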